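# Free the belt-tensioner arm and hold it wound to its stop

## Robot

A 7-joint arm with a two-finger parallel gripper is mounted at the origin on a cart in front of the work surface, level with it; the furniture and walls round the work are solid. World frame = base frame: x ahead of the robot, y to its left, z up, the work surface at z = 0. Lengths are in m, angles in rad, forces in N, time in s.
With the tool pointing down it reaches from about 0.4 to 0.9 m from the base axis. Payload 5.5 kg.
Tool frame: the origin (TCP) lies midway between the tips of the shut fingers; the grasp point (between the pads) lies 19 mm behind it (manip.grip_depth is the distance from the TCP to the grasp point, in m); z points along the fingers, y is the line along which they close (so a half turn about z gives the same grasp; the last joint's range is limited). The gripper opens to 92 mm and grips with 3 to 60 N. Pads are 19 mm wide; open, the fingers measure 130 mm over their backs; the gripper's body (75 mm by 190 mm) begins 47 mm behind the grasp point.
Start: joints at [0.263, 0.501, -0.427, 1.55, 0.221, 1.138, -0.21], TCP at [0.65, 0, 0.227] pointing down, gripper open.
Joint ranges: [-2.88, 2.88], [-0.31, 2.03], [-1.54, 1.56], [0.2, 2.42], [-1.41, 4.55], [0.19, 2.02], [-2.57, 2.57]. Speed limits (rad/s): [2.57, 2.57, 3.14, 3.14, 3.14, 3.14, 3.14].

## Interface

Orientations are given as a unit quaternion [x, y, z, w].
In Python, from bench import manip, effector, viewer gives the robot as it stands. Calls block until the motion is done:
- manip.move_pose(position, orientation): joint-space move of the TCP to a pose.
- manip.servo_line(position, ori=None, vel=0.15): straight line of the TCP; ori=None keeps the orientation; vel is the mean speed in m/s.
- manip.movej(angles): joint-space move.
- effector.open_jaws() and effector.close(f_grip=None): open the fingers fully, or close them until they stop; f_grip is the grip in N (None keeps the last).
- manip.sleep(seconds).
- manip.solve_ik(position, orientation): joint angles nearest the present ones, or None.
- viewer.get_image(name): name is "scene" or "side" or "wrist"; returns the picture (400x640x3 uint8, red, green, blue); there is no depth.
- viewer.get_calibration(name): a dict with "vfov" (degrees; the focal length in pixels is half the picture's height over the tangent of half this angle, whatever the lens; pixels are square), "cx", "cy" (the principal point, pixels), "eye" and "attitude" of the camera in the world. Camera axes: x right, y down, z forward; pixel columns grow to the right and rows downward; lengths in m; the calibration is good to about 2 mm. A picture is of the moment at which its call begins: read the wrist's pose just before it. get_calibration takes no time and is no camera call; for the wrist camera it gives the pose at the moment of the call.
A pose or a line that the arm cannot do raises manip.PlanningError and nothing moves.
- manip.hand_in(): hands the job in; it is judged then, once.
Readings, each from a call of its own:
- manip.current_clock(): time.
- manip.current_q(): joint angles.
- manip.current_joint_velocities(): joint speeds.
- manip.current_tau(): joint torques, N m.
- manip.current_tool_pos(): TCP position.
- manip.current_tcp_rot(): TCP orientation.
- manip.current_force(): force on the tool from outside, world axes, zero at the start.
- manip.current_wrist_torque(): the same for the moment, N m.
- manip.current_finger_gap(): finger opening in m.
- manip.current_gripper_force(): force on a finger pad.
Only numpy, scipy, OpenCV 4.12 (cv2) and the standard library are available. Lean on these libraries where they do the work, as an engineer would, in place of code of your own. Each camera call takes 0.05 s, during which the arm holds its last target. There are 200 camera calls.

## Task

The drive belt of the sample spinner is about to be fitted, so its idler arm has to be held out of the way. Press the spring pedal of the fixture right down to its stop, so that its catch lets the folded arm spring out, and let the pedal come up again; then take the arm by its upright finger post, swing it on against its spring as far as it goes, and finish the program still holding it there against the stop by that post. Leave the loose things round about where they are.

Things in the scene. Friction and masses are not known exactly. Their poses are not given: they have to be found in the camera images.
- tensioner_base: grey base plate of the spinner fixture, 240 (x) x 260 (y) x 10 mm, fixed; origin at the centre of its underside, x points away from the robot at yaw 0, y left. Pedal on its left half; turntable (72 mm wide, top 40 mm above the worktop) front right; motor pulley (top 43 mm) back right; stop pin for the arm (12 mm thick, top 62 mm) 7 mm behind and 51 mm right of the arm's pivot
- pedal (a joint): angle of the spring pedal: 0 = up (as at the start), 0.24 rad = fully down on its stop. It takes about 5 N at the pad to begin moving and 9 N at the stop, and springs back up when let go. While it is up, a steel tooth on it stands in the way of the folded arm; from about 0.17 rad down the tooth is clear of the arm
- pedal_pad (a point): middle of the top of the pedal's black ribbed rubber pad (50 mm along base x, 60 along y), front left of the fixture; moves with the pedal. The pedal is hinged 125 mm behind (+x of the base) this point, on a line along base y, 24 mm above the worktop; the pad's top is 63 mm above the worktop when up and 31 mm lower when fully down
- idler_arm (a joint): angle of the steel idler arm about its upright pivot, counter-clockwise from above. About 0.01 at the start: folded behind the catch, pointing to the front (-x of the base; 0 is exactly -x). Freed, it springs to 0.5 and rests there; beyond that its spring resists, with 6 N at the post at the end. 1.45 rad = against the stop, pointing nearly right (-y of the base)
- pivot_axis (a point): point on the vertical pivot axis of the idler arm, 80 mm above the worktop, 60 mm behind (+x) and 30 mm left (+y) of the base's centre. The arm is a bar 14 mm wide, 50 to 58 mm above the worktop, with a black grooved roller below it and a round hub (top 70 mm) at the pivot
- finger_post: round upright steel finger post on the free end of the idler arm, 100 mm from the pivot axis, 14 mm thick with an 18 mm black cap on its top 4 mm, 47 mm tall; origin at the centre of its foot, 58 mm above the worktop; it moves with the arm, z points up, and it can turn loosely about its own axis (its yaw means nothing)
- ref_disc: bystander: round reference disc, 45 mm wide, 8 mm high, lying on the turntable; origin under its centre
- hex_key: bystander: black hex key, 27 x 72 x 4 mm, lying at the back left of the base plate; origin under its centre
- sample_cup: bystander: white sample cup, 41 mm wide, 24 mm high, right of the fixture; origin under its centre
- metal_ring: bystander: metal ring, 40 mm wide, 12 mm high, right of the fixture; origin under its centre
- driver: bystander: screwdriver, 212 mm long, 27 mm thick, lying on the worktop farther right; origin under its centre
- sample_vial: bystander: capped vial, 27 mm wide, 58 mm high, standing on the worktop left of the fixture; origin under its centre. Behind it, back left of the fixture, stands a solid computer tower (about 0.4 m tall, front face about 0.57 m ahead of the robot, y about 0.15 to 0.28): go round it in front

How it is judged:
By the outcome, as a careful person would: the job done as asked, in the order asked, and still so for the second after the job is handed in, while the arm keeps its last pose, push and grip.
It also fails if it takes over 48 s, if anything falls off the work surface, if the arm or the gripper's body presses on something with over 40 N, if the wrist force passes 120 N, or if a joint passes its speed limit or range.

## Working session

There is one attempt and no reset: what is moved stays moved. The work goes in short steps, each a Python script; the robot and the scene stay as the last script left them, time stands still between calls to the robot, and variables do not carry over. Pictures are saved under pics/ and viewed, at most 10 in all, crops included, and the job is handed in when it is done.

```bash
mkdir -p pics; python3 - <<'E'
from bench import manip, effector, viewer
import cv2
for n in ("scene","side","wrist"):
    c=viewer.get_calibration(n);print(n,c)
    im=viewer.get_image(n); cv2.imwrite(f"pics/{n}0.png",im[:,:,::-1])
print(manip.current_clock(),manip.current_tcp_rot(),manip.grip_depth)
E
```

```text
scene {'vfov': 42.858632161993526, 'cx': 326.1101767756305, 'cy': 201.0526444662884, 'eye': array([-0.38093618,  1.15792394,  0.77677005]), 'attitude': array([-0.26673249,  0.79284425, -0.52244144,  0.16524746])}
side {'vfov': 49.816833813410135, 'cx': 314.57751728397517, 'cy': 191.93092280068214, 'eye': array([-0.0286783 , -1.18916342,  0.78325566]), 'attitude': array([ 0.8430904 , -0.21569264,  0.13422611, -0.47398166])}
wrist {'vfov': 65.42873691838155, 'cx': 322.53023351395456, 'cy': 196.6363622232226, 'eye': array([0.64859906, 0.07969795, 0.38178174]), 'attitude': array([ 9.89153853e-01,  6.53520900e-04, -1.21903127e-03,  1.46876619e-01])}
0.15 [ 7.07077479e-01  7.07135683e-01 -5.09745293e-04 -5.52279549e-04] 0.0188
```

View pics/scene0.png

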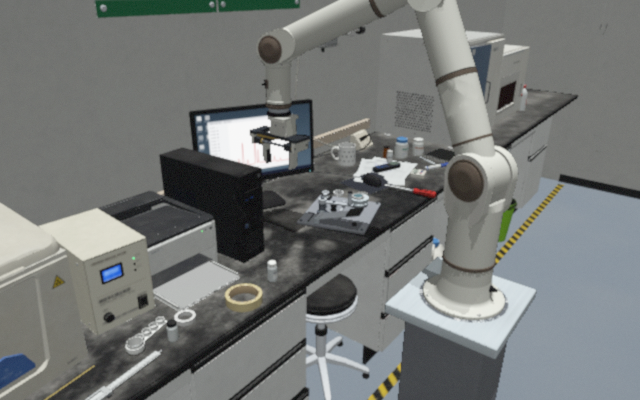

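View pics/side0.png

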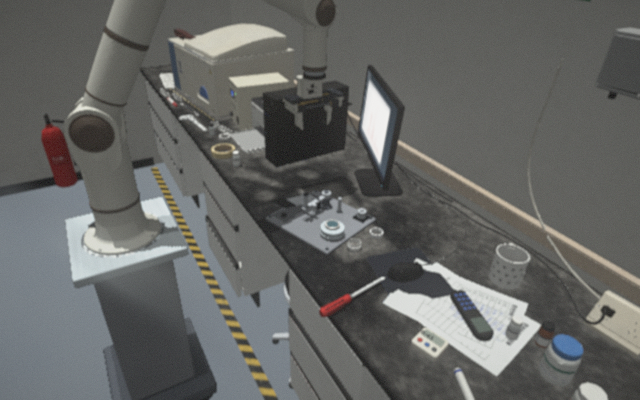

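View pics/wrist0.png

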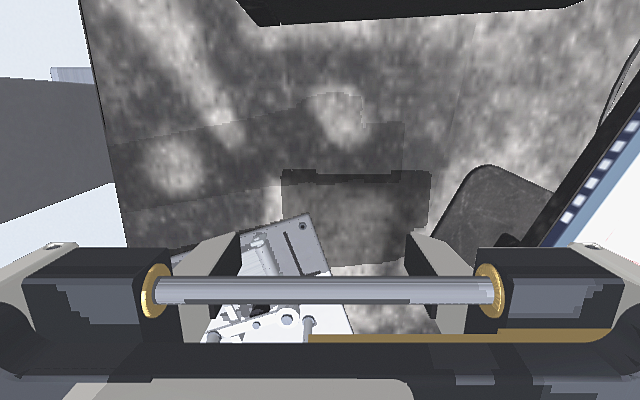

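The scene and side views show the fixture around side pixel (325,222), with its roughly 20°-turned plate right of the tool. The wrist view is blocked by the fingers, so I'll move to put the camera over it.

```bash
cat > h.py <<'E'
from bench import manip, effector, viewer
import numpy as np, cv2
from scipy.spatial.transform import Rotation as R
def ray(c,u,v):
    f=200/np.tan(np.radians(c["vfov"]/2))
    d=R.from_quat(c["attitude"]).apply([(u-c["cx"])/f,(v-c["cy"])/f,1]); return np.array(c["eye"]),d
def at_z(c,u,v,z):
    e,d=ray(c,u,v); return e+d*(z-e[2])/d[2]
def proj(c,P):
    f=200/np.tan(np.radians(c["vfov"]/2))
    p=R.from_quat(c["attitude"]).inv().apply(np.atleast_2d(P)-c["eye"]); return np.c_[f*p[:,0]/p[:,2]+c["cx"],f*p[:,1]/p[:,2]+c["cy"]]
E
python3 - <<'E'
from h import *
p=at_z(viewer.get_calibration("side"),325,222,.03); print(p)
q=manip.current_tcp_rot()
t=[p[0],p[1]-0.07,0.30]; print(manip.solve_ik(t,q))
manip.move_pose(t,q)
c=viewer.get_calibration("wrist"); im=viewer.get_image("wrist")
import pickle; pickle.dump((c,im),open("w1.pkl","wb"))
cv2.imwrite("pics/w1.png",im[:,:,::-1]); print(c["eye"],manip.current_clock())
E
```

```text
[ 0.542688   -0.27379533  0.03      ]
[ 0.79479891  0.42325093 -0.37760465  1.48453128  0.16006992  1.26560652
  0.3991906 ]
[ 0.54265046 -0.26206075  0.45585913] 1.575
```

View pics/w1.png

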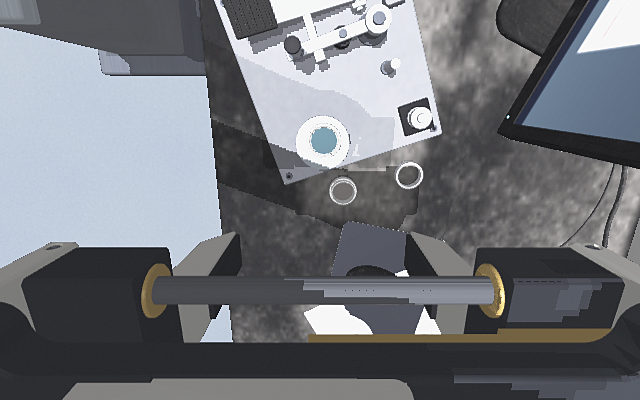

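The wrist view shows the hub at (376,18), capped post at (293,45), stop pin (393,66), turntable and disc (323,140), cup (343,191) and ring (409,175). The pad is cut off at the top, so I'll shift left and take one better picture.

```bash
python3 - <<'E'
from h import *
q=manip.current_tcp_rot()
manip.move_pose([.54,-0.23,0.29],q)
c=viewer.get_calibration("wrist"); im=viewer.get_image("wrist")
import pickle; pickle.dump((c,im),open("w2.pkl","wb"))
cv2.imwrite("pics/w2.png",cv2.resize(im[0:270,150:510],None,fx=2.2,fy=2.2,interpolation=cv2.INTER_CUBIC)[:,:,::-1]); print(c["eye"],manip.current_clock())
E
```

```text
[ 0.53909808 -0.14802909  0.44623623] 2.1583
```

View pics/w2.png

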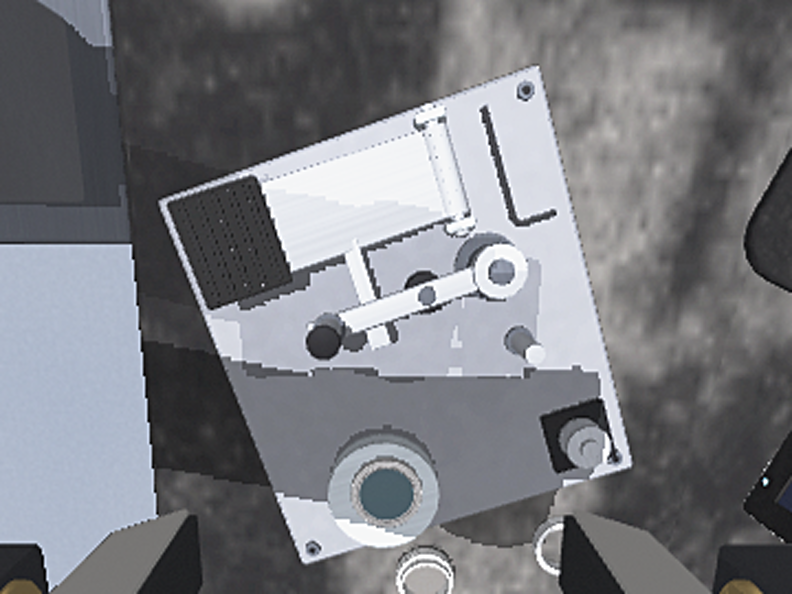

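Crop of the wrist view: plate corners (160,202), (540,67), (632,466), (304,563); hub (501,271), post cap (324,341), pad centre (226,242), pin top (535,353). Now I'll fit the base pose.

```bash
python3 - <<'E'
from h import *
import pickle
from scipy.optimize import least_squares
c,_=pickle.load(open("w2.pkl","rb"))
uv=np.array([(160,202),(540,67),(632,466),(304,563),(501,271),(226,242),(535,353),(324,341)])/2.2+[150,0]
L=np.array([(-.12,.13,.01),(.12,.13,.01),(.12,-.13,.01),(-.12,-.13,.01),(.06,.03,.07),(0,0,.063),(.067,-.021,.062),(-.04,.029,.105)])
# pedal pad not known in base; skip it
use=[0,1,2,3,4,6,7]
def W(p,l): l=np.atleast_2d(l); return np.c_[R.from_euler('z',p[2]).as_matrix()[:2,:2].dot(l[:,:2].T).T+p[:2],l[:,2]]
s=least_squares(lambda p:(proj(c,W(p,L[use]))-uv[use]).ravel(),[.54,-.2,.3],loss='soft_l1')
p=s.x;print(p);print((proj(c,W(p,L[use]))-uv[use]).round(1))
for n,i in (("piv",4),("pad",5),("cap",7)):
    w=at_z(c,*uv[i],L[i,2]); print(n,w, R.from_euler('z',-p[2]).apply(w-[p[0],p[1],0]))
print("fit piv",W(p,L[4]),"post",W(p,L[7]))
np.save("base.npy",p)
# IK checks
piv=W(p,L[4])[0]
for a in (.5,.8,1.1,1.45):
    th=p[2]+np.pi+a; pos=piv[:2]+.1*np.array([np.cos(th),np.sin(th)])
    for yaw in np.arange(0,180,30):
        qq=R.from_euler('z',yaw,degrees=True)*R.from_quat([1,0,0,0]) 
        k=manip.solve_ik([*pos,.085-.0],qq.as_quat()); print(round(a,2),pos.round(3),yaw,None if k is None else k.round(2))
E
```

```text
[ 0.55747809 -0.21868889  0.32891784]
[[-2.7 -1. ]
 [-0.  -3.1]
 [ 2.   0.6]
 [-0.5  2.2]
 [ 0.9  0.1]
 [ 0.6  0.4]
 [-0.8  0.5]]
piv [ 0.6035644  -0.17084989  0.07      ] [0.05906864 0.03038771 0.07      ]
pad [ 0.45557969 -0.15733155  0.063     ] [-0.07661629  0.09098325  0.063     ]
cap [ 0.51109574 -0.20363933  0.105     ] [-0.03903462  0.02922518  0.105     ]
fit piv [[ 0.60457107 -0.17091597  0.07      ]] post [[ 0.51025484 -0.20416427  0.105     ]]
0.5 [ 0.537 -0.245] 0 [ 0.47  0.54 -0.12  1.82  0.08  0.79 -1.26]
0.5 [ 0.537 -0.245] 30 [ 0.54  0.54 -0.2   1.82  0.15  0.8  -0.79]
0.5 [ 0.537 -0.245] 60 [ 0.6   0.55 -0.29  1.82  0.21  0.8  -0.31]
0.5 [ 0.537 -0.245] 90 [ 0.66  0.56 -0.36  1.81  0.26  0.81  0.17]
0.5 [ 0.537 -0.245] 120 [ 0.71  0.57 -0.43  1.81  0.31  0.82  0.65]
0.5 [ 0.537 -0.245] 150 [ 0.77  0.59 -0.52  1.81  0.38  0.84  1.12]
0.8 [ 0.562 -0.261] 0 [ 0.47  0.58 -0.11  1.74  0.08  0.82 -1.24]
0.8 [ 0.562 -0.261] 30 [ 0.54  0.59 -0.2   1.74  0.15  0.83 -0.77]
0.8 [ 0.562 -0.261] 60 [ 0.61  0.59 -0.29  1.74  0.21  0.84 -0.3 ]
0.8 [ 0.562 -0.261] 90 [ 0.66  0.6  -
[... 265 characters left out ...]
0.19  1.66  0.15  0.86 -0.78]
1.1 [ 0.59 -0.27] 60 [ 0.59  0.64 -0.29  1.66  0.22  0.88 -0.31]
1.1 [ 0.59 -0.27] 90 [ 0.64  0.65 -0.36  1.66  0.28  0.89  0.18]
1.1 [ 0.59 -0.27] 120 [ 0.69  0.66 -0.43  1.66  0.33  0.9   0.66]
1.1 [ 0.59 -0.27] 150 [ 0.75  0.68 -0.51  1.65  0.4   0.91  1.13]
1.45 [ 0.625 -0.269] 0 [ 0.44  0.67 -0.1   1.58  0.08  0.9  -1.26]
1.45 [ 0.625 -0.269] 30 [ 0.5   0.68 -0.19  1.57  0.15  0.91 -0.79]
1.45 [ 0.625 -0.269] 60 [ 0.57  0.69 -0.29  1.57  0.23  0.92 -0.33]
1.45 [ 0.625 -0.269] 90 [ 0.62  0.7  -0.36  1.57  0.29  0.93  0.15]
1.45 [ 0.625 -0.269] 120 [ 0.66  0.71 -0.43  1.57  0.35  0.94  0.64]
1.45 [ 0.625 -0.269] 150 [ 0.71  0.73 -0.51  1.57  0.41  0.96  1.12]
```

```bash
cat >> h.py <<'E'
def ori(yaw): return (R.from_euler('z',yaw)*R.from_quat([1,0,0,0])).as_quat()
E
python3 - <<'E'
from h import *
p=np.load("base.npy"); B=R.from_euler('z',p[2])
pad=np.array([.4556,-.1573,0])+B.apply([0,.004,0])
q=ori(p[2]+np.pi/2)
effector.close(10)
manip.move_pose([pad[0],pad[1],.12],q)
manip.servo_line([pad[0],pad[1],.072],vel=.1)
f0=np.array(manip.current_force()); print("f0",f0)
z=.066
while z>.022:
    x=pad+B.apply([-.0057*np.clip((.063-z)/.031,0,1),0,0])
    manip.servo_line([x[0],x[1],z],vel=.06)
    f=manip.current_force()-f0; tp=manip.current_tool_pos()
    print(round(z,4),tp[2].round(4),f.round(1))
    if f[2]>20: break
    z-=.004 if z>.040 else .0015
manip.sleep(.2); f=manip.current_force()-f0; print(manip.current_tool_pos(),f,manip.current_clock())
c=viewer.get_calibration("side"); cv2.imwrite("pics/s2.png",cv2.resize(viewer.get_image("side")[150:280,230:410],None,fx=4,fy=4)[:,:,::-1])
E
```

```text
f0 [ 0.24315918 -0.251769   -0.3396938 ]
0.066 0.0661 [-0.3  0.5  0. ]
0.062 0.0623 [ 0.4 -1.4  3.5]
0.058 0.0583 [ 0.6 -1.   4.3]
0.054 0.0542 [-1.3 -1.3  4. ]
0.05 0.0503 [-0.4 -0.8  5.4]
0.046 0.0463 [-1.2 -1.1  6.5]
0.042 0.0424 [-0.9 -1.1  8.7]
0.038 0.0385 [-0.7 -0.5  7.6]
0.0365 0.0371 [ 0.1 -0.5  8.6]
0.035 0.0356 [-0.4 -0.4  8.3]
0.0335 0.0342 [0.3 0.  8.4]
0.032 0.0327 [ 0.7 -1.   8.3]
0.0305 0.0319 [-2.2 -0.1 17.3]
0.029 0.0314 [-6.1  0.9 31. ]
[ 0.45020145 -0.15553559  0.03139669] [-5.10125975  0.33864936 29.47282012] 8.7583
```

View pics/s2.png

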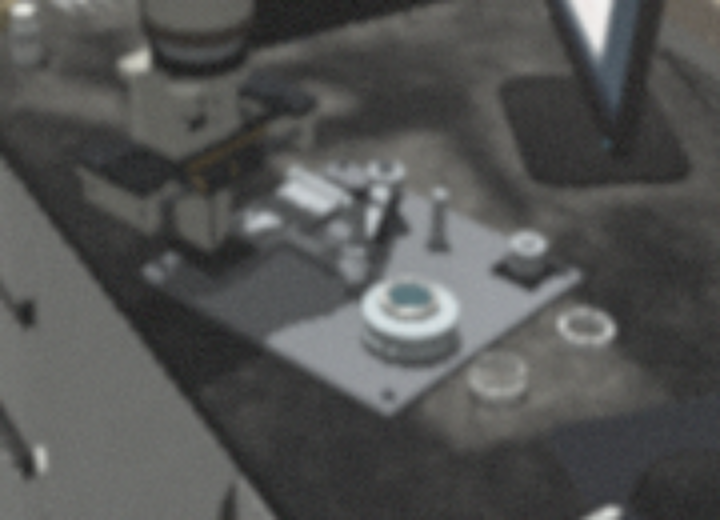

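The pedal is on its stop (force jump at z≈0.032) and the crop shows the arm swung out, with the post near (385,200) beside the turntable. Next I'll release the pedal and look from the wrist.

```bash
python3 - <<'E'
from h import *
import pickle
t=manip.current_tool_pos()
manip.servo_line([t[0]+.005,t[1],.075],vel=.08)
manip.servo_line([t[0]+.005,t[1],.16],vel=.2)
effector.open_jaws()
manip.move_pose([.54,-0.23,0.29],[.7071068,.7071068,0,0])
c=viewer.get_calibration("wrist"); im=viewer.get_image("wrist")
pickle.dump((c,im),open("w3.pkl","wb"))
cv2.imwrite("pics/w3.png",cv2.resize(im[0:270,150:510],None,fx=2.2,fy=2.2,interpolation=cv2.INTER_CUBIC)[:,:,::-1]); print(c["eye"],manip.current_clock())
E
```

```text
[ 0.53808172 -0.14944804  0.44464699] 12.35
```

View pics/w3.png

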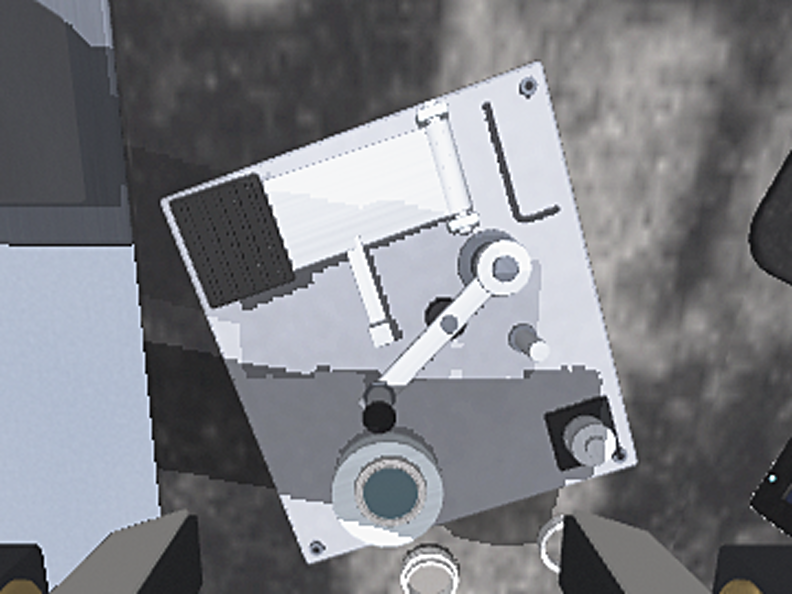

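The pedal is back up. The arm rests sprung out, with its cap at crop (379,416) and hub at (505,267). Next: grasp the post.

```bash
python3 - <<'E'
from h import *
import pickle
p=np.load("base.npy"); c,_=pickle.load(open("w3.pkl","rb"))
cap=at_z(c,379/2.2+150,416/2.2,.105); hub=at_z(c,505/2.2+150,267/2.2,.07)
piv=(hub[:2]+[.6046,-.1709])/2
d=cap[:2]-piv; th=np.arctan2(d[1],d[0]); a=(th-p[2]-np.pi)%(2*np.pi)
print("cap",cap,"hub",hub,"r",np.hypot(*d),"a",a)
post=piv+.5*(d+.1*d/np.hypot(*d))
assert abs(a-.5)<.1
q=ori(th+np.pi)   # tool y tangential (mod pi)
q=ori((th+np.pi)%np.pi)
print(np.degrees((th+np.pi)%np.pi),manip.solve_ik([*post,.065],q))
manip.move_pose([*post,.15],q); manip.servo_line([*post,.066],vel=.1)
effector.close(25)
np.save("piv.npy",piv); manip.sleep(.2)
print(manip.current_finger_gap(),manip.current_gripper_force(),manip.current_force(),manip.current_tool_pos(),manip.current_clock())
E
```

```text
cap [ 0.53694688 -0.24323578  0.105     ] hub [ 0.60369512 -0.1704357   0.07      ] r 0.09890417573425953 a 0.4948624461620099
47.19913369674256 [ 0.57910495  0.57672364 -0.25800377  1.82694056  0.20259005  0.76352289
 -0.53292098]
0.015831430616763058 25.000022649765015 [-0.7553243  -0.41445103 -0.17419805] [ 0.53653487 -0.24366287  0.06598572] 15.45
```

```bash
python3 - <<'E'
from h import *
p=np.load("base.npy"); piv=np.load("piv.npy")
t=manip.current_tool_pos(); d=t[:2]-piv; th0=np.arctan2(d[1],d[0]); r0=np.hypot(*d); z=t[2]
a0=(th0-p[2]-np.pi)%(2*np.pi); f0=np.array([-.75,-.41,-.17])
a=a0; print(a0,r0)
while a<1.52:
    a+= .12 if a<1.33 else .02
    th=p[2]+np.pi+a; u=np.array([np.cos(th),np.sin(th)]); tg=np.array([-u[1],u[0]])
    r=r0+(.1-r0)*min(1,(a-a0)/.3)
    manip.servo_line([*(piv+r*u),z],ori(th-np.pi),vel=.07)
    f=manip.current_force()[:2]; tp=manip.current_tool_pos()[:2]-piv
    aa=(np.arctan2(tp[1],tp[0])-p[2]-np.pi)%(2*np.pi)
    print(round(a,3),aa.round(3),"r",np.hypot(*tp).round(4),"Ft",(f@tg).round(1),"Fr",(f@u).round(1),manip.current_finger_gap().round(4))
    if f@tg<-16: break
manip.sleep(.3)
f=manip.current_force();print("Ft",f[:2]@tg,"Fr",f[:2]@u,f[2],manip.current_finger_gap(),manip.current_gripper_force(),manip.current_tool_pos(),manip.current_clock())
cv2.imwrite("pics/s4.png",cv2.resize(viewer.get_image("side")[150:280,230:410],None,fx=4,fy=4)[:,:,::-1])
cv2.imwrite("pics/w4.png",viewer.get_image("wrist")[:,:,::-1])
E
```

```text
0.49474070954745386 0.09949747716954158Traceback (most recent call last):
  File "<stdin>", line 13, in <module>
AttributeError: 'float' object has no attribute 'round'
```

```bash
python3 - <<'E'
from h import *
p=np.load("base.npy"); piv=np.load("piv.npy")
t=manip.current_tool_pos(); d=t[:2]-piv; th0=np.arctan2(d[1],d[0]); r0=np.hypot(*d); z=.066
a0=(th0-p[2]-np.pi)%(2*np.pi)
a=a0; print(a0,r0)
while a<1.52:
    a+= .12 if a<1.33 else .02
    th=p[2]+np.pi+a; u=np.array([np.cos(th),np.sin(th)]); tg=np.array([-u[1],u[0]])
    r=r0+(.1-r0)*min(1,(a-a0)/.3)
    manip.servo_line([*(piv+r*u),z],ori(th-np.pi),vel=.07)
    f=manip.current_force()[:2]; tp=manip.current_tool_pos()[:2]-piv
    aa=(np.arctan2(tp[1],tp[0])-p[2]-np.pi)%(2*np.pi)
    print("%.3f %.3f r %.4f Ft %.1f Fr %.1f gap %.4f"%(a,aa,np.hypot(*tp),f@tg,f@u,manip.current_finger_gap()))
    if f@tg<-16: break
manip.sleep(.3)
f=manip.current_force();print("Ft",f[:2]@tg,"Fr",f[:2]@u,f[2],manip.current_finger_gap(),manip.current_gripper_force(),manip.current_tool_pos(),manip.current_clock())
cv2.imwrite("pics/s4.png",cv2.resize(viewer.get_image("side")[150:280,230:410],None,fx=4,fy=4)[:,:,::-1])
cv2.imwrite("pics/w4.png",viewer.get_image("wrist")[:,:,::-1])
E
```

```text
0.6137538945912837 0.09979769614190194
0.734 0.728 r 0.1000 Ft -0.7 Fr 1.2 gap 0.0159
0.854 0.847 r 0.1002 Ft -1.8 Fr 1.6 gap 0.0159
0.974 0.967 r 0.1004 Ft -3.3 Fr 1.8 gap 0.0158
1.094 1.086 r 0.1006 Ft -3.9 Fr 1.6 gap 0.0158
1.214 1.206 r 0.1007 Ft -5.2 Fr 2.0 gap 0.0160
1.334 1.323 r 0.1009 Ft -4.8 Fr 2.2 gap 0.0160
1.354 1.340 r 0.1009 Ft -6.0 Fr 3.3 gap 0.0163
1.374 1.359 r 0.1009 Ft -5.2 Fr 3.2 gap 0.0159
1.394 1.379 r 0.1010 Ft -5.2 Fr 3.5 gap 0.0158
1.414 1.398 r 0.1010 Ft -5.1 Fr 2.2 gap 0.0157
1.434 1.418 r 0.1010 Ft -5.0 Fr 3.6 gap 0.0162
1.454 1.437 r 0.1011 Ft -5.8 Fr 2.3 gap 0.0160
1.474 1.457 r 0.1011 Ft -5.6 Fr 3.0 gap 0.0158
1.494 1.464 r 0.1012 Ft -9.3 Fr 2.7 gap 0.0160
1.514 1.467 r 0.1013 Ft -13.2 Fr 0.7 gap 0.0160
1.534 1.470 r 0.1014 Ft -17.0 Fr -0.7 gap 0.0163
Ft -16.335298671684967 Fr -0.4157222173595789 10.518354226707313 0.015729795275237938 25.000844299793243 [ 0.62703208 -0.26943199  0.06553677] 20.5083
```

View pics/w4.png

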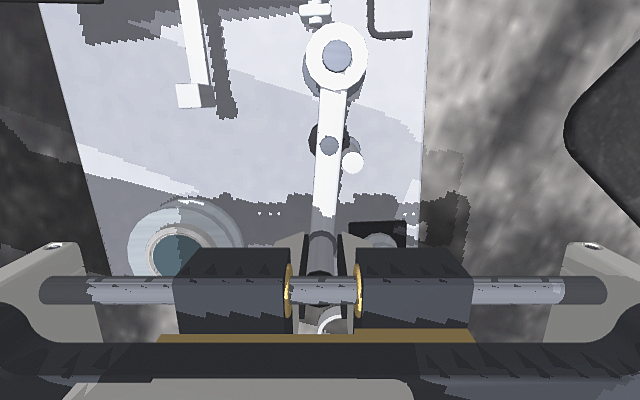

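View pics/s4.png

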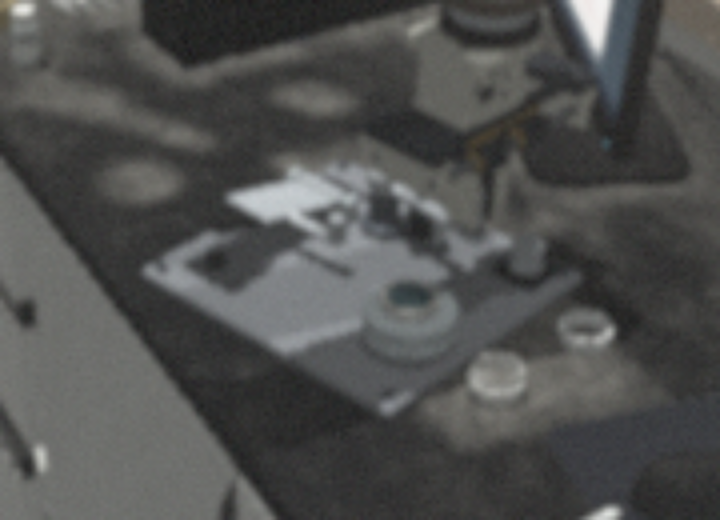

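Wrist view: the bar lies against the pin top (352,160), with the post between the jaws at about (320,270). The side view shows the disc, cup and ring unmoved. Contact force is steady at 16 N, so I'm handing in.

```bash
python3 - <<'E'
from h import *
print(manip.current_force(),manip.current_finger_gap(),manip.hand_in())
E
```

```text
the job is handed in; nothing more can be done
[-15.32471127  -5.0025981   10.26417576] 0.0158754182569855 None
```

I pressed the pedal to its stop and let it come back up, then swung the freed arm by its post against the stop pin. I handed the job in at about 20.5 s, still holding the post there with a 25 N grip and about 16 N of push. The disc, cup, ring and hex key looked unmoved in the pictures; I didn't check the screwdriver and vial.

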